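# Drive the jammed bush out of a pastry depositor's outlet block

### The job

The white bush is jammed in the bore of the aluminium outlet block. Take the red-handled drift rod from its stand, feel its foot into the small hole in the top of the block and press the bush down gently, never forcing the rod against block or bush, until it drops into the blue tray beneath; then draw the rod out, hang it upright in its stand again and let go. Leave the pastries, the jar and the flour can alone.

Things in the scene. Friction and masses are not known exactly. Their poses are not given: they have to be found in the camera images.
- rod: Steel drift rod with red handle, 0.21 kg, upright in the stand. Origin: centre of the underside of its collar (56 mm across, 6 mm thick), z up. Shaft below: 14 mm across, z 0 to -80 mm, flat foot. The shaft is eccentric: parallel to the handle's axis, 5 mm off it, on a stiff swivel (0.1 N m) that may stand anywhere from -90 to +90 degrees from the rod's own +x; find by feel or sight which.
- rod_handle (a point): Centre of the rod's red handle, 36 mm above the rod's origin, same axes: square, 24 x 24 mm, faces square to x and y, 60 mm tall (6 to 66 mm above the origin).
- holder: Fixed stand for the rod: grey plate 80 x 80 mm, top at z = 95 mm above its origin (centre of its underside), on four thin posts, with one vertical through hole 34 mm across at its centre. The rod's shaft passes through the hole and the collar lies on the plate.
- block: Fixed aluminium block, 90 (x) x 96 (y) x 50 mm, on two side plates, open underneath at front and back (x). Origin on the bench under its vertical bore; the block spans z = 65 to 115 mm. Bore: 16 mm across in the upper 24 mm, 30 mm across in the lower 26 mm, where two sprung grips at z = 73 to 83 mm hold the bush.
- bore_top (a point): Centre of the 16 mm hole (1 mm chamfer) in the block's top face, 115 mm above the bench. A foot pressed lightly on the face and partly over the hole stops up to 1 mm lower than on the plain face.
- bush: Blind white plastic bush, cylinder 28 mm across, 24 mm tall, 30 g. Origin: centre of its underside, z up. It starts in the lower bore, its top 2 to 8 mm below the step. Moving it takes about 8 to 16 N, evenly, until its top has passed below the grips (block height 73 mm); then it falls free.
- tray: Loose blue open tray, 150 (x) x 76 (y) x 24 mm, walls and floor 3 to 5 mm, under the block. Origin: centre of its underside.
- pastry0: Bystander: pastry bar 130 x 42 x 24 mm on a white board, origin at the centre of its underside.
- pastry1: Bystander: the second pastry bar on the same board, same size.
- jar: Bystander: glass jar with red cap, 60 mm across, 85 mm tall, origin at the centre of its underside.
- dredger: Bystander: aluminium flour can, 60 mm across, 100 mm tall, origin at the centre of its underside.
Things that resemble listed ones, but are neither listed nor needed, are in the scene too. Several things look just like the tray: the one meant starts farthest from the robot's base.

How it is judged (in metres and radians):
On the way, in this order (a step that is already met when the one before it is completed fails the run):
1. the rod's foot is at least 8 mm inside the hole in the block's top (horizontal distance between rod and bore_top below 0.014 m and z of rod in the frame of block below 0.187 m), for 0.05 s.
2. the bush lies in the tray while the rod that drove it still stands at least 35 mm deep in the bore (horizontal distance between rod and bore_top below 0.014 m and z of rod in the frame of block below 0.16 m and z of bush in the frame of tray between -0.005 and 0.03 m and x of bush in the frame of tray between -0.075 and 0.075 m and y of bush in the frame of tray between -0.038 and 0.038 m), for 0.1 s.
At the end, for the whole second after the job is handed in: The bush lies at rest inside the tray (its origin within the tray's outline and less than 30 mm above the tray's underside); the rod hangs at rest in the stand, upright within 0.1 rad, its collar on the plate within 4 mm in height and its axis within 15 mm of the hole's (z of bush in the frame of tray between -0.005 and 0.03 m and x of bush in the frame of tray between -0.075 and 0.075 m and y of bush in the frame of tray between -0.038 and 0.038 m and linear speed of each of bush, rod below 0.02 m/s and horizontal distance between rod and holder below 0.015 m and z of rod in the frame of holder between 0.091 and 0.099 m and angle between rod's own z axis and vertical below 0.1 rad); the robot touches nothing.
It fails at once if the rod presses on the block with more than 40 N (contact force between rod and block above 40 N).
It fails at once if the rod presses on the bush with more than 40 N (contact force between rod and bush above 40 N).
It fails at once if a pastry, the jar or the flour can is moved by more than 20 mm (distance of any of pastry0, pastry1, jar, dredger from where it was at the start of the episode above 0.02 m).
It also fails if it takes over 72 s, if anything falls off the work surface, if the arm or the gripper's body presses on something with over 40 N, if the wrist force passes 120 N, or if a joint passes its speed limit or range.

### The arm

A 6-joint arm with a two-finger parallel gripper is mounted at the origin on the work surface. World frame = base frame: x ahead of the robot, y to its left, z up, the work surface at z = 0. Lengths are in m, angles in degrees, forces in N, time in s.
With the tool pointing down it reaches from about 0.275 to 0.825 m from the base axis. Payload 4.9 kg.
Tool frame: the origin (TCP) lies on the centre line of the jaws, within the pads' length; the fingertips stand robot.tip_reach ahead of it and the grasp point (between the pads) lies 2 mm behind it (robot.tip_reach is the distance from the TCP to the fingertips, in m); x points along the fingers, y is the direction in which the jaws open and shut, and the axes are right-handed (so a half turn about x gives the same grasp; the last joint's range is limited). The gripper opens to 85 mm and grips with 20 to 120 N. Pads are 22 mm wide; open, the fingers measure 114 mm over their backs; the gripper's body (76 mm by 85 mm) begins 54 mm behind the grasp point. The pads swing forward as they close: fully open they stand 13 mm farther back than shut.
Start: joints at [-82.231, 18.69, -11.035, 60.275, 0, 82.311], TCP at [0.147, -0.53, 0.217] pointing down, gripper open.
Joint ranges: [-152.03, 152.03], [-55.5, 102.48], [-74.3, 77.21], [-110.64, 120.58], [-84.22, 78.4], [-180, 180]. Speed limits (degrees/s): [147.25, 147.25, 180, 180, 180, 180].

### API

Orientations are given as a 3x3 rotation matrix whose columns are the frame's x, y, z axes.
In Python, from station import robot, cams, job_done gives the robot as it stands.
- The arm moves only by the tool step_arm, never from a script. Its argument "motion" is a list of rows, each an object with "delta_pos": the shift along the world's x, y, z as a fraction of full scale, a list of three; "delta_rot": the turn, a rotation vector about the world's x, y, z as a fraction of full scale, a list of three. In form: [{"delta_pos": [tx, ty, tz], "delta_rot": [ax, ay, az]}, ...]. A call has exactly 10 rows; each row is the pose to reach, as a shift and turn from the pose measured when the call began, turning the shorter way round; what a row does not reach only later rows make up. Full scale, the value 1, is 15 cm for a shift and 180 degrees for a turn. A row lasts 1/10 s, in which the tool goes at most 50 mm and 8.59 degrees, less where a joint would pass 70% of its speed; a pose out of reach is approached as far as the arm can. A call with a number of a shift or a turn outside -1 to 1 is refused whole. A call with a gripper value outside its range is refused whole. "hand" is the closure, from -1 (fully open) to 1 (shut), set as the call begins (left out, the last holds). The fingers move at their own pace and stop on an object; the grip force is fixed at half the most. Time passes only in rows, so rows that repeat a pose let the fingers close, or fill a call up. It gives the time, the measured TCP pose, the force and the opening at its end, in the units of the state.
- robot.state(): the state, without advancing time (a new reading comes with each control period).
- cams.capture(name): name is "scene" or "top" or "wrist"; returns a dict with "image" (400x640x3 uint8, red, green, blue), "intrinsics" (3x3 intrinsics, pixels), "T" (4x4, takes a point from camera to world coordinates). Camera axes: x right, y up, looking along -z (the intrinsics and any distortion apply to the point x, -y, -z); pixel columns grow to the right and rows downward; lengths in m; the calibration is good to about 2 mm. A picture is of the moment at which its call begins. There is no depth.
- job_done(): hands the job in, once; it reports no verdict.
The state is a dict: "t": time; "q": joint angles; "joint_vel": joint speeds; "tau": joint torques, N m; "tcp_pos": TCP position; "tcp_rot": TCP orientation; "wrist_force": force on the tool from outside, world axes, zero at the start; "ft_torque": the same for the moment, N m; "finger_gap": opening from 0.0 (shut) to 1.0 (fully open).
Only numpy, scipy, OpenCV 4.12 (cv2) and the standard library are available. Lean on these libraries where they do the work, as an engineer would, in place of code of your own. Each camera call takes 0.05 s, during which the arm holds its last target.

## Working session

There is one attempt and no reset: what is moved stays moved. The work goes in short steps, Python scripts to look and compute and a tool call to move; the robot and the scene stay as the last step left them, time stands still between calls to the robot, and variables do not carry over. Pictures are saved under pics/ and viewed, and the job is handed in when it is done.

Besides the shell and the picture viewer there is one more tool, called as name(argument=value, ...) on one line, values as JSON. step_arm: Moves the arm, as the interface text tells. Its arguments: {"type":"object","properties":{"motion":{"type":"array","items":{"type":"object","properties":{"delta_pos":{"type":"array","items":{"type":"number"}},"delta_rot":{"type":"array","items":{"type":"number"}}}}},"hand":{"type":"number"}},"required":["motion"]}

```bash
ls; mkdir -p pics; python3 - <<'E'
from station import robot,cams
import cv2,numpy as np
s=robot.state(); print(s); print(robot.tip_reach)
for n in ("scene","top","wrist"):
    c=cams.capture(n); cv2.imwrite(f"pics/{n}0.png",c["image"][:,:,::-1]); print(n,c["intrinsics"].round(2).tolist(),c["T"].round(4).tolist(),[k for k in c])
E
```

```text
pics
{'t': 0.0, 'q': array([-8.22296038e+01,  1.87339015e+01, -1.10931784e+01,  6.02748432e+01,
       -3.22051499e-04,  8.23096103e+01]), 'joint_vel': array([ 0.03732798, -0.02018705, -0.05597515,  0.01923386,  0.10456952,
        0.01456076]), 'tau': array([-9.53670351e-04, -4.43394864e+01,  2.62438774e+01,  1.54556218e-02,
       -3.96506721e-04, -5.43513863e-06]), 'tcp_pos': array([ 0.14653081, -0.52947625,  0.21647773]), 'tcp_rot': array([[-2.46082062e-04,  2.66578577e-01, -9.63813157e-01],
       [ 1.76179884e-03, -9.63811575e-01, -2.66578589e-01],
       [-9.99998418e-01, -1.76364511e-03, -2.32481089e-04]]), 'wrist_force': array([ 0.33355631, -0.5822791 , -1.21023895]), 'ft_torque': array([-0.02005253,  0.02016005, -0.05917197]), 'finger_gap': 0.9969448310418277}
0.017
scene [[457.09, 0.0, 320.91], [0.0, 457.09, 196.79], [0.0, 0.0, 1.0]] [[0.4311, -0.6895, 0.582, 1.262], [0.9023, 0.328, -0.2798, -0.3043], [0.002, 0.6458, 0.7635, 1.0712], [0.0, 0.0, 0.0, 1.0]] ['image', 'intrinsics', 'T']
top [[401.21, 0.0, 315.29], [0.0, 401.21, 201.55], [0.0, 0.0, 1.0]] [[0.0296, 0.9968, -0.0746, 0.4463], [-0.9993, 0.0278, -0.0247, 0.0283], [-0.0225, 0.0752, 0.9969, 1.2468], [0.0, 0.0, 0.0, 1.0]] ['image', 'intrinsics', 'T']
wrist [[301.53, 0.0, 321.0], [0.0, 301.53, 204.57], [0.0, 0.0, 1.0]] [[0.2667, 0.9173, 0.2958, 0.2225], [-0.9638, 0.2545, 0.0799, -0.5089], [-0.002, -0.3064, 0.9519, 0.3737], [0.0, 0.0, 0.0, 1.0]] ['image', 'intrinsics', 'T']
```

View pics/scene0.png

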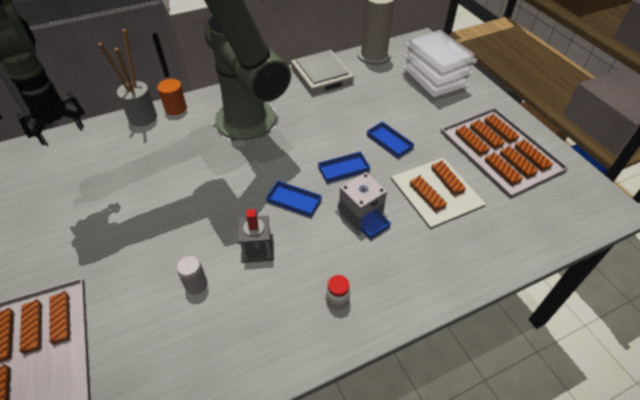

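View pics/top0.png

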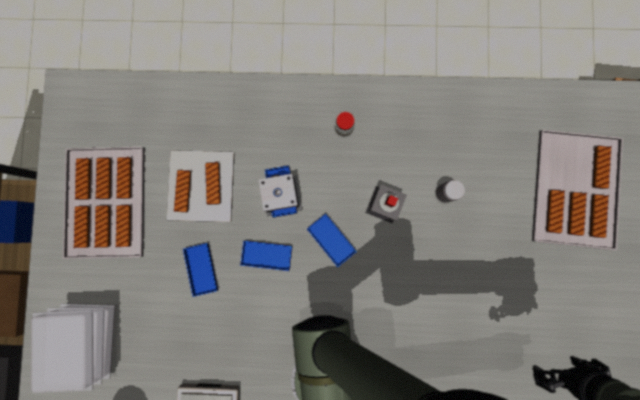

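View pics/wrist0.png

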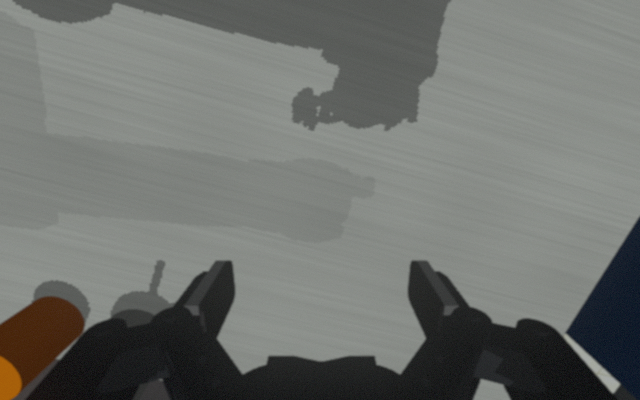

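The top view shows the outlet block at about (278,191) with a blue tray under it, and the red handle in its stand at about (391,201). Possible trays are at (201,269), (266,255), (332,239) and (281,190). The last one is under the block and farthest from the base, so that is the one. The red jar cap at (345,121) could be mistaken for the handle. Next I'll enlarge crops.

```bash
python3 - <<'E'
import cv2
a=cv2.imread("pics/top0.png"); b=cv2.imread("pics/scene0.png")
cv2.imwrite("pics/c1.png",cv2.resize(a[150:250,245:425],None,fx=4.4,fy=4.4,interpolation=cv2.INTER_CUBIC))
cv2.imwrite("pics/c2.png",cv2.resize(b[160:270,230:400],None,fx=4.7,fy=4.7,interpolation=cv2.INTER_CUBIC))
E
```

```text
(no output)
```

View pics/c1.png

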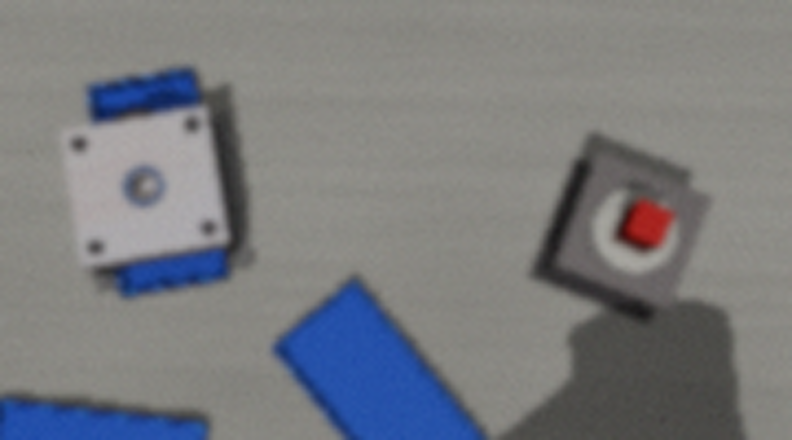

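View pics/c2.png

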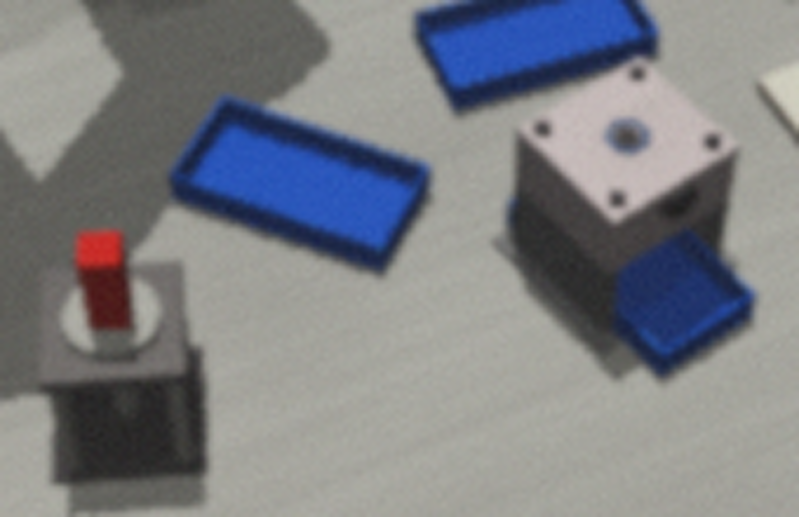

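```bash
cat > h.py <<'E'
import numpy as np
K={"scene":np.array([[457.09,0,320.91],[0,457.09,196.79],[0,0,1]]),"top":np.array([[401.21,0,315.29],[0,401.21,201.55],[0,0,1]])}
def ray(K,T,p):
    d=np.linalg.inv(K)@np.array([p[0],p[1],1.]); d=d*[1,-1,-1]; d=T[:3,:3]@d
    return T[:3,3],d/np.linalg.norm(d)
def onz(K,T,p,z):
    o,d=ray(K,T,p); return o+d*(z-o[2])/d[2]
def tri(rs):
    A=np.zeros((3,3));b=np.zeros(3)
    for o,d in rs:
        P=np.eye(3)-np.outer(d,d);A+=P;b+=P@o
    x=np.linalg.solve(A,b); return x,[np.linalg.norm((np.eye(3)-np.outer(d,d))@(x-o)) for o,d in rs]
def proj(K,T,P):
    p=(np.linalg.inv(T)@np.append(P,1))[:3]*[1,-1,-1]; q=K@p; return q[:2]/q[2]
E
python3 - <<'E'
from h import *
from station import cams
S=cams.capture("scene");T=cams.capture("top")
def c1(x,y): return ((x+.5)/4.4-.5+245,(y+.5)/4.4-.5+150)
def c2(x,y): return ((x+.5)/4.7-.5+230,(y+.5)/4.7-.5+160)
def t(a,b): 
    x,e=tri([ray(T["intrinsics"],T["T"],c1(*a)),ray(S["intrinsics"],S["T"],c2(*b))]); print(x.round(4),np.round(e,4))
t((650,222),(100,248)); t((143,186),(628,136))
z=lambda p,h:onz(T["intrinsics"],T["T"],c1(*p),h).round(4)
zs=lambda p,h:onz(S["intrinsics"],S["T"],c2(*p),h).round(4)
print("handle top",z((650,222),.167),zs((100,248),.167))
print("bore",z((143,186),.115),zs((628,136),.115))
print("plate corners",[z(p,.095) for p in ((592,150),(710,197),(653,310),(553,262))])
print("collar",z((633,230),.101))
print("block corners",[z(p,.115) for p in ((64,132),(208,105),(232,243),(86,270))])
print("blk scene",[zs(p,.115) for p in ((637,58),(738,150),(615,222),(518,130))])
print("plate scene",[zs(p,.095) for p in ((182,262),(187,377),(40,385),(40,270))])
E
```

```text
[ 0.5374 -0.1532  0.1596] [0.0001 0.0001]
[0.5556 0.1658 0.1138] [0.0001 0.0001]
handle top [ 0.5368 -0.152   0.167 ] [ 0.5433 -0.1543  0.167 ]
bore [0.5554 0.1656 0.115 ] [0.5565 0.1653 0.115 ]
plate corners [array([ 0.589 , -0.1255,  0.095 ]), array([ 0.5602, -0.2027,  0.095 ]), array([ 0.4855, -0.1668,  0.095 ]), array([ 0.5149, -0.1015,  0.095 ])]
collar [ 0.5368 -0.1521  0.101 ]
block corners [array([0.5891, 0.2182, 0.115 ]), array([0.6092, 0.1254, 0.115 ]), array([0.5201, 0.1069, 0.115 ]), array([0.5001, 0.2004, 0.115 ])]
blk scene [array([0.5033, 0.2011, 0.115 ]), array([0.594 , 0.2185, 0.115 ]), array([0.6107, 0.1269, 0.115 ]), array([0.5243, 0.1087, 0.115 ])]
plate scene [array([ 0.516 , -0.1033,  0.095 ]), array([ 0.5922, -0.1301,  0.095 ]), array([ 0.5625, -0.2049,  0.095 ]), array([ 0.4865, -0.1789,  0.095 ])]
```

step_arm(motion=[{"delta_pos": [0.33, 0.33, 0.1]}, {"delta_pos": [0.66, 0.66, 0.2]}, {"delta_pos": [1, 1, 0.3]}, {"delta_pos": [1, 1, 0.3]}, {"delta_pos": [1, 1, 0.3]}, {"delta_pos": [1, 1, 0.3]}, {"delta_pos": [1, 1, 0.3]}, {"delta_pos": [1, 1, 0.3]}, {"delta_pos": [1, 1, 0.3]}, {"delta_pos": [1, 1, 0.3]}], hand=-1)

```text
invalid input at $.motion[0]: expected keys delta_pos, delta_rot
```

step_arm(motion=[{"delta_pos": [0.33, 0.33, 0.1], "delta_rot": [0, 0, 0]}, {"delta_pos": [0.66, 0.66, 0.2], "delta_rot": [0, 0, 0]}, {"delta_pos": [1, 1, 0.3], "delta_rot": [0, 0, 0]}, {"delta_pos": [1, 1, 0.3], "delta_rot": [0, 0, 0]}, {"delta_pos": [1, 1, 0.3], "delta_rot": [0, 0, 0]}, {"delta_pos": [1, 1, 0.3], "delta_rot": [0, 0, 0]}, {"delta_pos": [1, 1, 0.3], "delta_rot": [0, 0, 0]}, {"delta_pos": [1, 1, 0.3], "delta_rot": [0, 0, 0]}, {"delta_pos": [1, 1, 0.3], "delta_rot": [0, 0, 0]}, {"delta_pos": [1, 1, 0.3], "delta_rot": [0, 0, 0]}], hand=-1)

```text
t: 1.25
tcp_pos: [0.2958, -0.3804, 0.2616]
tcp_rot: [[-0.0, 0.265, -0.964], [0.001, -0.964, -0.265], [-1.0, -0.001, 0.0]]
wrist_force: [-0.6, 0.2, 0.4]
finger_gap: 1.0
```

step_arm(motion=[{"delta_pos": [0.33, 0.33, 0.0], "delta_rot": [0, 0, 0]}, {"delta_pos": [0.66, 0.66, 0.0], "delta_rot": [0, 0, 0]}, {"delta_pos": [0.9, 0.9, 0], "delta_rot": [0, 0, 0]}, {"delta_pos": [1, 1, 0], "delta_rot": [0, 0, 0]}, {"delta_pos": [1, 1, 0], "delta_rot": [0, 0, 0]}, {"delta_pos": [1, 1, 0], "delta_rot": [0, 0, 0]}, {"delta_pos": [1, 1, 0], "delta_rot": [0, 0, 0]}, {"delta_pos": [1, 1, 0], "delta_rot": [0, 0, 0]}, {"delta_pos": [1, 1, 0], "delta_rot": [0, 0, 0]}, {"delta_pos": [1, 1, 0], "delta_rot": [0, 0, 0]}])

```text
t: 2.25
tcp_pos: [0.4452, -0.2314, 0.2616]
tcp_rot: [[-0.0, 0.263, -0.965], [0.001, -0.965, -0.263], [-1.0, -0.001, 0.0]]
wrist_force: [0.1, -0.0, -0.1]
finger_gap: 0.999
```

```bash
cat > look.py <<'E'
import sys,cv2,json,numpy as np
from station import robot,cams
def look(n,name):
    c=cams.capture(n); cv2.imwrite(f"pics/{name}.png",c["image"][:,:,::-1]); np.savez(f"pics/{name}.npz",K=c["intrinsics"],T=c["T"]); return c
def st():
    s=robot.state(); R=s["tcp_rot"]; print("t",round(s["t"],2),"tcp",s["tcp_pos"].round(4),"yaw_y",np.degrees(np.arctan2(R[1,1],R[0,1])).round(2),"xax",R[:,0].round(4),"F",s["wrist_force"].round(2),"M",s["ft_torque"].round(3),"gap",round(s["finger_gap"],3))
E
python3 -c "
from look import *
look('wrist','w1');st()"
```

```text
t 2.3 tcp [ 0.4453 -0.2312  0.2616] yaw_y -74.74 xax [-4.0e-04  1.2e-03 -1.0e+00] F [0.28 0.26 0.55] M [-0.038 -0.037  0.001] gap 0.994
```

View pics/w1.png

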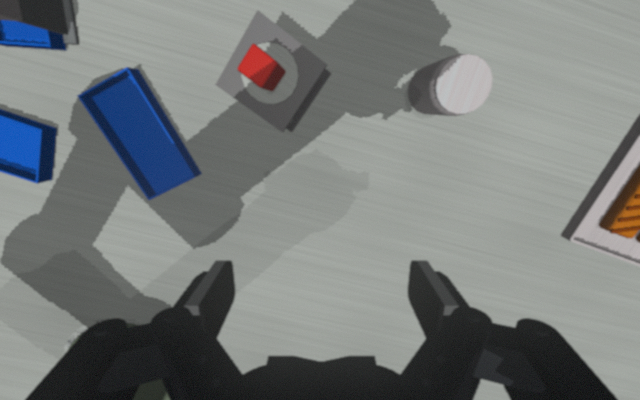

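```bash
python3 - <<'E'
import cv2
a=cv2.imread("pics/w1.png")
cv2.imwrite("pics/c3.png",cv2.resize(a[0:140,200:350],None,fx=4,fy=4,interpolation=cv2.INTER_CUBIC))
E
```

```text
(no output)
```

View pics/c3.png

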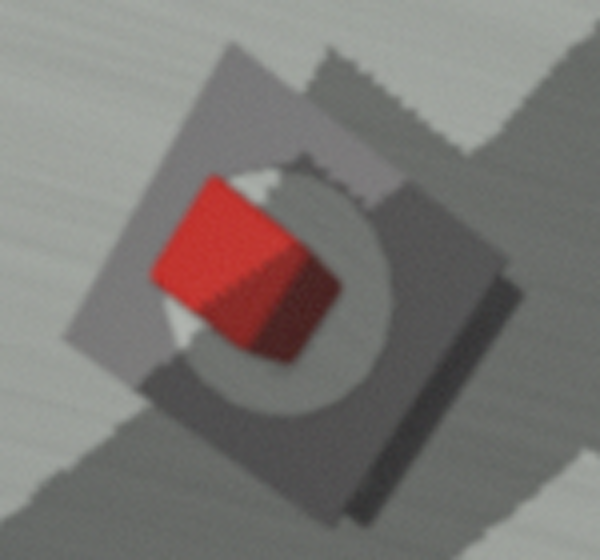

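```bash
python3 - <<'E'
from h import *
d=np.load("pics/w1.npz");K,T=d["K"],d["T"]
c=lambda x,y:((x+.5)/4-.5+200,(y+.5)/4-.5)
def poly(ps,z):
    P=np.array([onz(K,T,c(*p),z) for p in ps]);print(P[:,:2].round(4).tolist(),"centre",P.mean(0).round(4))
    for i in range(len(P)):
        e=P[(i+1)%len(P)]-P[i];print("  len",np.linalg.norm(e).round(4),"ang",np.degrees(np.arctan2(e[1],e[0])).round(1)%90)
poly([(213,175),(305,243),(248,348),(152,278)],.167)
poly([(232,42),(508,262),(338,530),(65,338)],.095)
# collar extents
poly([(163,285),(280,415),(392,300)],.101)
# two-view height of handle top with top cam
ts=np.array([[0.0296,0.9968,-0.0746,0.4463],[-0.9993,0.0278,-0.0247,0.0283],[-0.0225,0.0752,0.9969,1.2468],[0,0,0,1]])
c1=lambda x,y:((x+.5)/4.4-.5+245,(y+.5)/4.4-.5+150)
print(tri([ray(__import__('h').K['top'],ts,c1(650,222)),ray(K,T,c(229,261))]))
E
```

```text
[[0.5517, -0.1493], [0.5449, -0.1684], [0.5238, -0.1618], [0.5313, -0.1415]] centre [ 0.5379 -0.1552  0.167 ]
  len 0.0203 ang 70.5
  len 0.0221 ang 72.5
  len 0.0216 ang 69.9
  len 0.0219 ang 69.1
[[0.589, -0.1305], [0.5607, -0.2053], [0.4872, -0.1796], [0.5148, -0.1031]] centre [ 0.5379 -0.1546  0.095 ]
  len 0.08 ang 69.3
  len 0.0779 ang 70.69999999999999
  len 0.0813 ang 70.1
  len 0.079 ang 69.7
[[0.5331, -0.1261], [0.5113, -0.1598], [0.5444, -0.1805]] centre [ 0.5296 -0.1555  0.101 ]
  len 0.0401 ang 57.2
  len 0.039 ang 58.1
  len 0.0555 ang 11.799999999999997
(array([ 0.53809574, -0.15332757,  0.15879748]), [np.float64(0.0005251541293624251), np.float64(0.0005251541293623984)])
```

step_arm(motion=[{"delta_pos": [0.2, 0.17, -0.1], "delta_rot": [0, 0, -0.045]}, {"delta_pos": [0.4, 0.34, -0.2], "delta_rot": [0, 0, -0.09]}, {"delta_pos": [0.55, 0.46, -0.3], "delta_rot": [0, 0, -0.135]}, {"delta_pos": [0.618, 0.518, -0.35], "delta_rot": [0, 0, -0.18]}, {"delta_pos": [0.618, 0.518, -0.4], "delta_rot": [0, 0, -0.196]}, {"delta_pos": [0.618, 0.518, -0.4], "delta_rot": [0, 0, -0.196]}, {"delta_pos": [0.618, 0.518, -0.4], "delta_rot": [0, 0, -0.196]}, {"delta_pos": [0.618, 0.518, -0.4], "delta_rot": [0, 0, -0.196]}, {"delta_pos": [0.618, 0.518, -0.4], "delta_rot": [0, 0, -0.196]}, {"delta_pos": [0.618, 0.518, -0.4], "delta_rot": [0, 0, -0.196]}])

```text
t: 3.3
tcp_pos: [0.5381, -0.1539, 0.2021]
tcp_rot: [[0.001, -0.343, -0.939], [0.001, -0.939, 0.343], [-1.0, -0.001, -0.001]]
wrist_force: [-0.3, 0.4, -0.3]
finger_gap: 1.001
```

```bash
python3 -c "
from look import *
look('wrist','w2');st()"
```

```text
t 3.35 tcp [ 0.538  -0.1538  0.202 ] yaw_y -110.03 xax [ 9.0e-04  1.1e-03 -1.0e+00] F [ 0.57 -0.44  0.96] M [-0.034  0.016 -0.005] gap 1.002
```

View pics/w2.png

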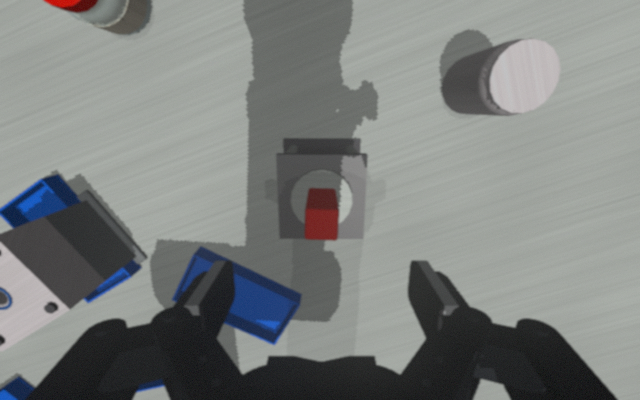

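The handle is centred at column 321 between the fingers (222–425) and square to them. Next I'll check its fore-aft position.

```bash
python3 - <<'E'
from h import *
d=np.load("pics/w2.npz");K,T=d["K"],d["T"]
print(onz(K,T,(321.5,223),.161))
ps=[(277,154),(366,153),(364,239),(280,239)]
P=np.array([onz(K,T,p,.095) for p in ps]);print(P.round(4),P.mean(0))
import cv2;a=cv2.imread("pics/w2.png");cv2.imwrite("pics/c4.png",cv2.resize(a[130:260,250:400],None,fx=4,fy=4,interpolation=cv2.INTER_CUBIC))
E
```

```text
[ 0.53915995 -0.15447039  0.161     ]
[[ 0.589  -0.1312  0.095 ]
 [ 0.5632 -0.2045  0.095 ]
 [ 0.4857 -0.1782  0.095 ]
 [ 0.5131 -0.1027  0.095 ]] [ 0.53772655 -0.15415657  0.095     ]
```

View pics/c4.png

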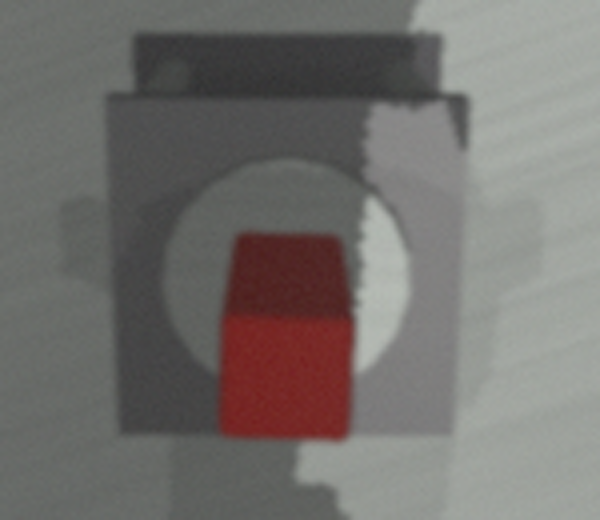

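step_arm(motion=[{"delta_pos": [0.005, -0.003, -0.1], "delta_rot": [0, 0, 0]}, {"delta_pos": [0.005, -0.003, -0.2], "delta_rot": [0, 0, 0]}, {"delta_pos": [0.005, -0.003, -0.3], "delta_rot": [0, 0, 0]}, {"delta_pos": [0.005, -0.003, -0.4], "delta_rot": [0, 0, 0]}, {"delta_pos": [0.005, -0.003, -0.473], "delta_rot": [0, 0, 0]}, {"delta_pos": [0.005, -0.003, -0.473], "delta_rot": [0, 0, 0]}, {"delta_pos": [0.005, -0.003, -0.473], "delta_rot": [0, 0, 0]}, {"delta_pos": [0.005, -0.003, -0.473], "delta_rot": [0, 0, 0]}, {"delta_pos": [0.005, -0.003, -0.473], "delta_rot": [0, 0, 0]}, {"delta_pos": [0.005, -0.003, -0.473], "delta_rot": [0, 0, 0]}])

```text
t: 4.35
tcp_pos: [0.5392, -0.1544, 0.1316]
tcp_rot: [[0.002, -0.343, -0.939], [0.001, -0.939, 0.343], [-1.0, -0.001, -0.002]]
wrist_force: [0.4, 1.0, 0.8]
finger_gap: 0.997
```

step_arm(motion=[{"delta_pos": [0, 0, 0], "delta_rot": [0, 0, 0]}, {"delta_pos": [0, 0, 0], "delta_rot": [0, 0, 0]}, {"delta_pos": [0, 0, 0], "delta_rot": [0, 0, 0]}, {"delta_pos": [0, 0, 0], "delta_rot": [0, 0, 0]}, {"delta_pos": [0, 0, 0], "delta_rot": [0, 0, 0]}, {"delta_pos": [0, 0, 0], "delta_rot": [0, 0, 0]}, {"delta_pos": [0, 0, 0], "delta_rot": [0, 0, 0]}, {"delta_pos": [0, 0, 0], "delta_rot": [0, 0, 0]}, {"delta_pos": [0, 0, 0], "delta_rot": [0, 0, 0]}, {"delta_pos": [0, 0, 0], "delta_rot": [0, 0, 0]}], hand=1)

```text
t: 5.35
tcp_pos: [0.5394, -0.1545, 0.1319]
tcp_rot: [[0.003, -0.343, -0.939], [0.0, -0.94, 0.343], [-1.0, -0.001, -0.002]]
wrist_force: [-0.9, 0.1, 3.6]
finger_gap: 0.264
```

```bash
python3 -c "
from look import *
st()"
```

```text
t 5.35 tcp [ 0.5394 -0.1545  0.1319] yaw_y -110.03 xax [ 2.5e-03  4.0e-04 -1.0e+00] F [-0.91  0.11  3.61] M [ 0.09   0.026 -0.027] gap 0.264
```

step_arm(motion=[{"delta_pos": [0, 0, 0.1], "delta_rot": [0, 0, 0]}, {"delta_pos": [0, 0, 0.2], "delta_rot": [0, 0, 0]}, {"delta_pos": [0, 0, 0.35], "delta_rot": [0, 0, 0]}, {"delta_pos": [0, 0, 0.5], "delta_rot": [0, 0, 0]}, {"delta_pos": [0, 0, 0.65], "delta_rot": [0, 0, 0]}, {"delta_pos": [0, 0, 0.8], "delta_rot": [0, 0, 0]}, {"delta_pos": [0, 0, 0.95], "delta_rot": [0, 0, 0]}, {"delta_pos": [0, 0, 1], "delta_rot": [0, 0, 0]}, {"delta_pos": [0, 0, 1], "delta_rot": [0, 0, 0]}, {"delta_pos": [0, 0, 1], "delta_rot": [0, 0, 0]}])

```text
t: 6.35
tcp_pos: [0.5388, -0.1542, 0.2804]
tcp_rot: [[0.0, -0.343, -0.94], [0.001, -0.94, 0.343], [-1.0, -0.001, 0.0]]
wrist_force: [0.1, -0.3, -2.9]
finger_gap: 0.264
```

```bash
python3 -c "
from look import *
look('scene','s3');look('top','t3');look('wrist','w3');st()
from h import *
d=np.load('pics/s3.npz');s=robot.state()['tcp_pos'];print(proj(d['K'],d['T'],s),proj(d['K'],d['T'],s-[0,0,.117]))
p=proj(d['K'],d['T'],s).astype(int)
a=cv2.imread('pics/s3.png');print(p);cv2.imwrite('pics/c5.png',cv2.resize(a[p[1]-40:p[1]+80,p[0]-75:p[0]+75],None,fx=5,fy=5,interpolation=cv2.INTER_CUBIC))
"
```

```text
t 6.5 tcp [ 0.5387 -0.1542  0.2804] yaw_y -110.03 xax [ 1.0e-04  1.4e-03 -1.0e+00] F [ 0.19 -0.2  -1.83] M [-0.036 -0.03   0.011] gap 0.263
[244.67811673 180.82483786] [250.47628535 211.9322284 ]
[244 180]
```

View pics/c5.png

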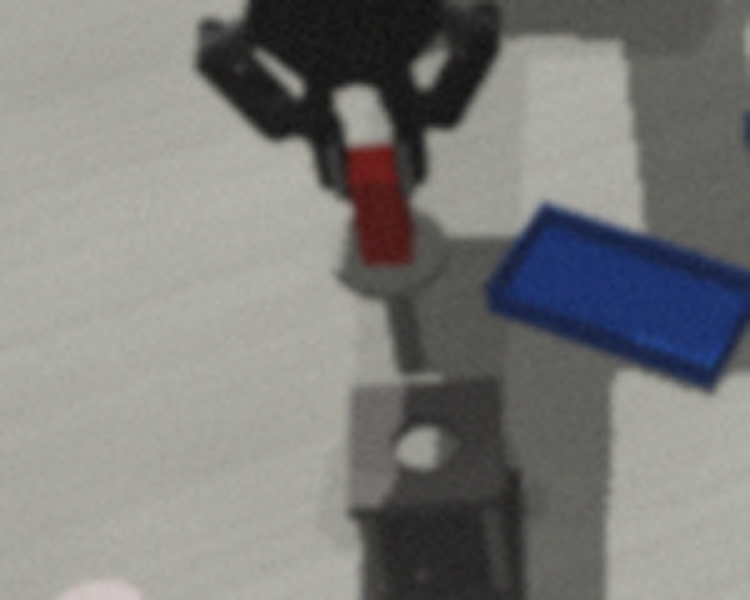

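View pics/w3.png

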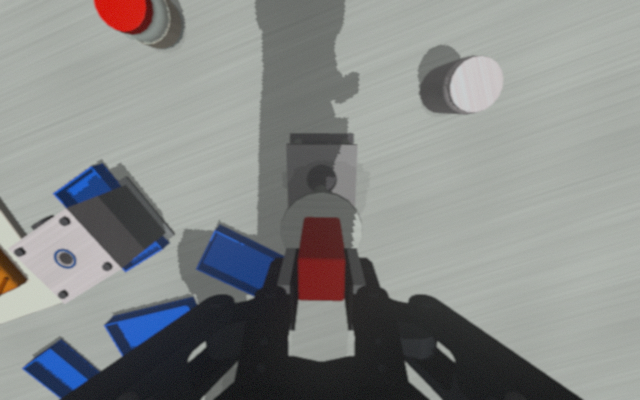

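step_arm(motion=[{"delta_pos": [0, 0.1, 0], "delta_rot": [0, 0, 0.047]}, {"delta_pos": [0, 0.2, 0], "delta_rot": [0, 0, 0.094]}, {"delta_pos": [0, 0.3, 0], "delta_rot": [0, 0, 0.141]}, {"delta_pos": [0, 0.4, 0], "delta_rot": [0, 0, 0.188]}, {"delta_pos": [0, 0.5, 0], "delta_rot": [0, 0, 0.235]}, {"delta_pos": [0, 0.6, 0], "delta_rot": [0, 0, 0.282]}, {"delta_pos": [0, 0.7, 0], "delta_rot": [0, 0, 0.329]}, {"delta_pos": [0, 0.7, 0], "delta_rot": [0, 0, 0.376]}, {"delta_pos": [0, 0.7, 0], "delta_rot": [0, 0, 0.423]}, {"delta_pos": [0, 0.7, 0], "delta_rot": [0, 0, 0.44]}])

```text
t: 7.5
tcp_pos: [0.5383, -0.0489, 0.2795]
tcp_rot: [[-0.003, 0.861, -0.509], [0.001, -0.509, -0.861], [-1.0, -0.003, 0.001]]
wrist_force: [0.0, 0.1, -2.6]
finger_gap: 0.263
```

```bash
cat > sl.py <<'E'
import sys
from look import *
from h import *
def sl(i):
    c=look('scene',f's{i}');st();s=robot.state();np.savez(f'pics/st{i}.npz',p=s['tcp_pos'],R=s['tcp_rot'])
    K,T=c['intrinsics'],c['T'];p=s['tcp_pos']
    a=proj(K,T,p);b=proj(K,T,p-[0,0,.117]);o=a.astype(int)-[75,40]
    print('tcp crop',((a-o)*5).round(1),'foot',((b-o)*5).round(1),'o',o)
    im=c['image'][:,:,::-1]
    cv2.imwrite(f'pics/c_s{i}.png',cv2.resize(im[o[1]:o[1]+100,o[0]:o[0]+150],None,fx=5,fy=5,interpolation=cv2.INTER_CUBIC))
if __name__=="__main__": sl(sys.argv[1])
E
python3 sl.py 4
```

```text
t 7.55 tcp [ 0.5383 -0.0489  0.2795] yaw_y -30.6 xax [-2.9e-03  7.0e-04 -1.0e+00] F [-1.23 -0.06 -1.43] M [0.01  0.015 0.013] gap 0.267
tcp crop [376.4 200. ] foot [389.  356.8] o [211 127]
```

View pics/c_s4.png

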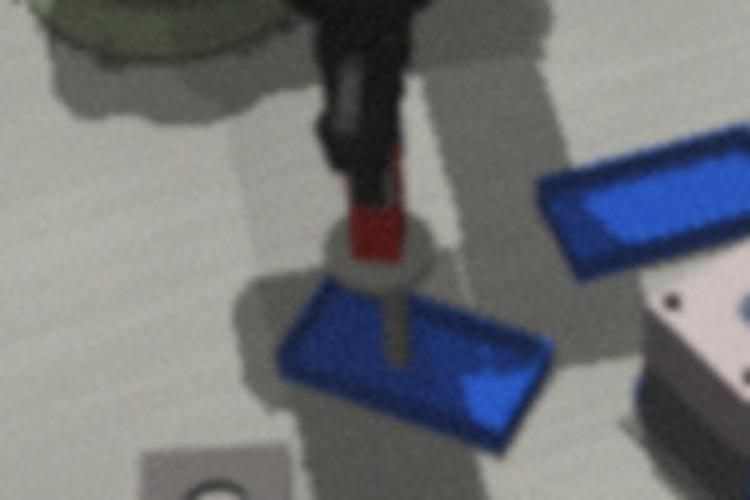

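step_arm(motion=[{"delta_pos": [0, 0.1, 0], "delta_rot": [0, 0, 0.047]}, {"delta_pos": [0, 0.2, 0], "delta_rot": [0, 0, 0.094]}, {"delta_pos": [0, 0.3, 0], "delta_rot": [0, 0, 0.141]}, {"delta_pos": [0, 0.4, 0], "delta_rot": [0, 0, 0.188]}, {"delta_pos": [0, 0.5, 0], "delta_rot": [0, 0, 0.235]}, {"delta_pos": [0, 0.6, 0], "delta_rot": [0, 0, 0.282]}, {"delta_pos": [0, 0.7, 0], "delta_rot": [0, 0, 0.329]}, {"delta_pos": [0, 0.7, 0], "delta_rot": [0, 0, 0.376]}, {"delta_pos": [0, 0.7, 0], "delta_rot": [0, 0, 0.423]}, {"delta_pos": [0, 0.7, 0], "delta_rot": [0, 0, 0.44]}])

```text
t: 8.55
tcp_pos: [0.5379, 0.0563, 0.2788]
tcp_rot: [[-0.002, 0.659, 0.752], [-0.003, 0.752, -0.659], [-1.0, -0.004, -0.0]]
wrist_force: [0.3, -0.2, -2.0]
finger_gap: 0.263
```

```bash
python3 sl.py 5
```

```text
t 8.6 tcp [0.5379 0.0562 0.2788] yaw_y 48.77 xax [-0.0024 -0.0027 -1.    ] F [-0.07 -0.65 -2.35] M [-0.019  0.     0.078] gap 0.263
tcp crop [378.  204.5] foot [375.8 362.2] o [250 113]
```

View pics/c_s5.png

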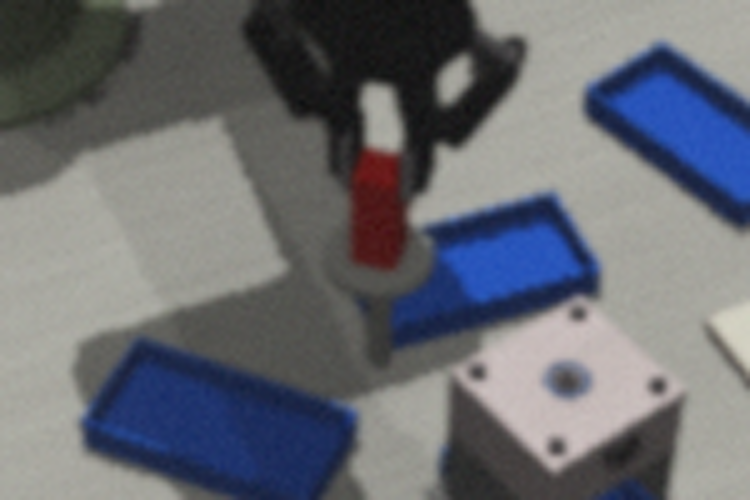

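```bash
python3 - <<'E'
import cv2,numpy as np
from h import *
tiles=[]
for i in (3,4,5):
    im=cv2.imread(f'pics/s{i}.png');d=np.load(f'pics/s{i}.npz')
    p=np.load(f'pics/st{i}.npz')['p'] if i>3 else np.array([.5387,-.1542,.2804])
    a=proj(d['K'],d['T'],p-[0,0,.037]);b=proj(d['K'],d['T'],p-[0,0,.117])
    u=(b-a)/np.linalg.norm(b-a);n=np.array([-u[1],u[0]]);n=-n if n[0]<0 else n
    print(i,a,b,np.linalg.norm(b-a))
    # rectified: rows along u from a, cols along n, 10x scale; col 130 = axis
    M=np.array([[n[0]/10,u[0]/10,a[0]-n[0]*13],[n[1]/10,u[1]/10,a[1]-n[1]*13]])
    t=cv2.warpAffine(im,M,(260,340),flags=cv2.INTER_CUBIC|cv2.WARP_INVERSE_MAP)
    t=cv2.convertScaleAbs(t,alpha=1.6)
    t[::20,130]=(0,0,255);t[0:340,0:2]=255
    for c in range(0,260,20): t[0:6,c]=(0,255,255)
    tiles.append(t)
cv2.imwrite('pics/rect.png',np.hstack(tiles))
E
```

```text
3 [246.61143484 191.21883896] [250.47374172 211.93911388] 21.077172655736234
4 [287.12055948 177.45952189] [288.79856114 198.35788573] 20.965621880911158
5 [325.45685955 164.40658719] [325.16858879 185.44195645] 21.03734440506508
```

View pics/rect.png

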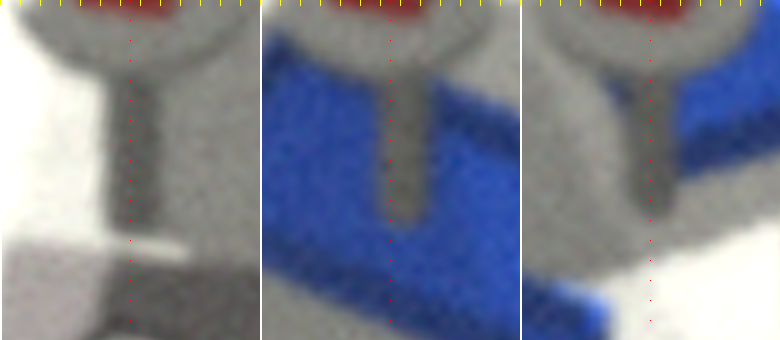

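step_arm(motion=[{"delta_pos": [0.02, 0.12, 0], "delta_rot": [0, 0, 0]}, {"delta_pos": [0.05, 0.25, 0], "delta_rot": [0, 0, 0]}, {"delta_pos": [0.08, 0.4, 0], "delta_rot": [0, 0, 0]}, {"delta_pos": [0.11, 0.55, 0], "delta_rot": [0, 0, 0]}, {"delta_pos": [0.136, 0.717, 0], "delta_rot": [0, 0, 0]}, {"delta_pos": [0.136, 0.717, -0.1], "delta_rot": [0, 0, 0]}, {"delta_pos": [0.136, 0.717, -0.2], "delta_rot": [0, 0, 0]}, {"delta_pos": [0.136, 0.717, -0.2], "delta_rot": [0, 0, 0]}, {"delta_pos": [0.136, 0.717, -0.2], "delta_rot": [0, 0, 0]}, {"delta_pos": [0.136, 0.717, -0.2], "delta_rot": [0, 0, 0]}])

```text
t: 9.6
tcp_pos: [0.5587, 0.1636, 0.2495]
tcp_rot: [[-0.002, 0.66, 0.751], [-0.002, 0.751, -0.66], [-1.0, -0.003, 0.0]]
wrist_force: [0.7, -1.1, -1.7]
finger_gap: 0.263
```

```bash
cat > rc.py <<'E'
import sys
from sl import *
def rc(i):
    im=cv2.imread(f'pics/s{i}.png');d=np.load(f'pics/s{i}.npz');s=np.load(f'pics/st{i}.npz');p=s['p'];x=s['R'][:,0]
    a=proj(d['K'],d['T'],p+x*.037);b=proj(d['K'],d['T'],p+x*.117)
    o=b-[20,25]
    t=cv2.warpAffine(im,np.array([[.05,0,o[0]],[0,.05,o[1]]]),(800,700)[:2] if 0 else (800,600),flags=cv2.INTER_CUBIC|cv2.WARP_INVERSE_MAP)
    print('o',o,'axis top',((a-o)*20).round(1),'foot',((b-o)*20).round(1),'bore',((proj(d['K'],d['T'],[.5558,.1655,.115])-o)*20).round(1))
    cv2.imwrite(f'pics/r{i}.png',cv2.convertScaleAbs(t,alpha=1.4))
if __name__=="__main__": sl(sys.argv[1]); rc(sys.argv[1])
E
python3 rc.py 6
```

```text
t 9.65 tcp [0.5589 0.1636 0.2497] yaw_y 48.71 xax [-0.0011 -0.0025 -1.    ] F [ 0.45  0.35 -1.96] M [ 0.021 -0.024  0.038] gap 0.262
tcp crop [379.4 203.1] foot [362.7 355.5] o [291 114]
o [343.42032678 160.09557322] axis top [446.3  93. ] foot [400. 500.] bore [394.5 565.1]
```

View pics/r6.png

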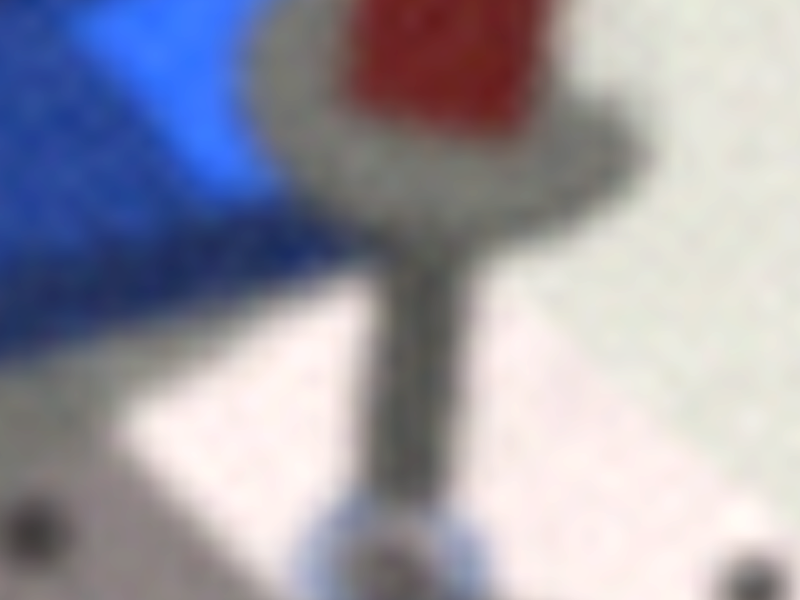

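step_arm(motion=[{"delta_pos": [0.006, -0.003, -0.03], "delta_rot": [0, 0, 0]}, {"delta_pos": [0.006, -0.003, -0.06], "delta_rot": [0, 0, 0]}, {"delta_pos": [0.006, -0.003, -0.085], "delta_rot": [0, 0, 0]}, {"delta_pos": [0.006, -0.003, -0.1], "delta_rot": [0, 0, 0]}, {"delta_pos": [0.006, -0.003, -0.105], "delta_rot": [0, 0, 0]}, {"delta_pos": [0.006, -0.003, -0.11], "delta_rot": [0, 0, 0]}, {"delta_pos": [0.006, -0.003, -0.115], "delta_rot": [0, 0, 0]}, {"delta_pos": [0.006, -0.003, -0.12], "delta_rot": [0, 0, 0]}, {"delta_pos": [0.006, -0.003, -0.125], "delta_rot": [0, 0, 0]}, {"delta_pos": [0.006, -0.003, -0.125], "delta_rot": [0, 0, 0]}])

```text
t: 10.65
tcp_pos: [0.5597, 0.1631, 0.2308]
tcp_rot: [[-0.001, 0.66, 0.751], [-0.002, 0.751, -0.66], [-1.0, -0.003, 0.001]]
wrist_force: [-0.1, -0.7, -2.7]
finger_gap: 0.264
```

```bash
python3 rc.py 7
```

```text
t 10.7 tcp [0.5597 0.1632 0.2309] yaw_y 48.72 xax [-0.0012 -0.0024 -1.    ] F [-0.38 -0.4  -2.4 ] M [ 0.034 -0.012  0.026] gap 0.265
tcp crop [376.7 200.3] foot [360.3 349.2] o [291 120]
o [342.94868132 164.8323494 ] axis top [445.3 102.5] foot [400. 500.] bore [404.  470.4]
```

View pics/r7.png

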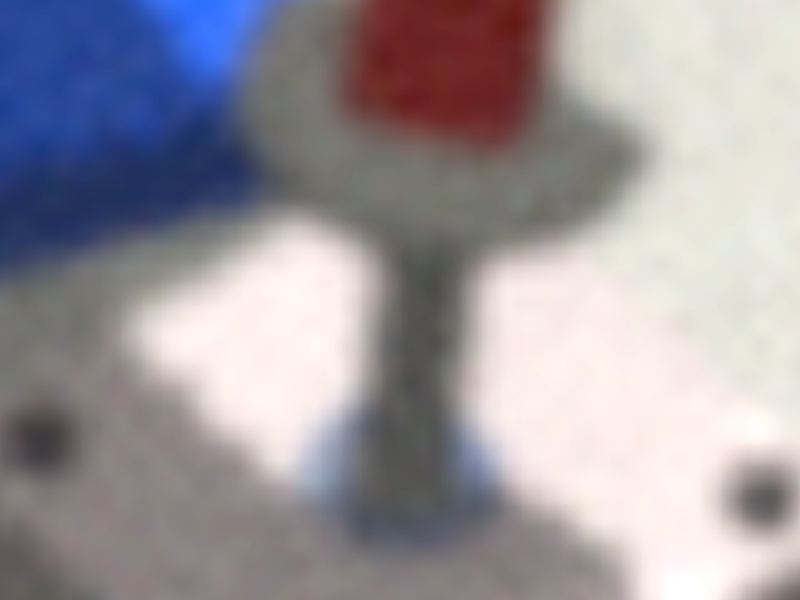

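step_arm(motion=[{"delta_pos": [0, 0, -0.002], "delta_rot": [0, 0, 0]}, {"delta_pos": [0, 0, -0.004], "delta_rot": [0, 0, 0]}, {"delta_pos": [0, 0, -0.006], "delta_rot": [0, 0, 0]}, {"delta_pos": [0, 0, -0.008], "delta_rot": [0, 0, 0]}, {"delta_pos": [0, 0, -0.01], "delta_rot": [0, 0, 0]}, {"delta_pos": [0, 0, -0.012], "delta_rot": [0, 0, 0]}, {"delta_pos": [0, 0, -0.013], "delta_rot": [0, 0, 0]}, {"delta_pos": [0, 0, -0.013], "delta_rot": [0, 0, 0]}, {"delta_pos": [0, 0, -0.013], "delta_rot": [0, 0, 0]}, {"delta_pos": [0, 0, -0.013], "delta_rot": [0, 0, 0]}])

```text
t: 11.7
tcp_pos: [0.5597, 0.1631, 0.229]
tcp_rot: [[-0.001, 0.66, 0.751], [-0.002, 0.751, -0.66], [-1.0, -0.003, 0.001]]
wrist_force: [-0.4, 0.5, -2.5]
finger_gap: 0.265
```

```bash
python3 -c "
from look import *
st()"
```

```text
t 11.7 tcp [0.5597 0.1631 0.229 ] yaw_y 48.71 xax [-0.0011 -0.0024 -1.    ] F [-0.39  0.46 -2.54] M [-0.004  0.021 -0.023] gap 0.265
```

step_arm(motion=[{"delta_pos": [0, 0, -0.002], "delta_rot": [0, 0, 0]}, {"delta_pos": [0, 0, -0.004], "delta_rot": [0, 0, 0]}, {"delta_pos": [0, 0, -0.006], "delta_rot": [0, 0, 0]}, {"delta_pos": [0, 0, -0.008], "delta_rot": [0, 0, 0]}, {"delta_pos": [0, 0, -0.01], "delta_rot": [0, 0, 0]}, {"delta_pos": [0, 0, -0.012], "delta_rot": [0, 0, 0]}, {"delta_pos": [0, 0, -0.014], "delta_rot": [0, 0, 0]}, {"delta_pos": [0, 0, -0.016], "delta_rot": [0, 0, 0]}, {"delta_pos": [0, 0, -0.018], "delta_rot": [0, 0, 0]}, {"delta_pos": [0, 0, -0.02], "delta_rot": [0, 0, 0]}])

```text
t: 12.7
tcp_pos: [0.5597, 0.1631, 0.2259]
tcp_rot: [[-0.001, 0.66, 0.751], [-0.002, 0.751, -0.66], [-1.0, -0.003, 0.001]]
wrist_force: [0.6, 0.5, -2.1]
finger_gap: 0.261
```

```bash
python3 -c "
from look import *
st()"
```

```text
t 12.7 tcp [0.5597 0.1631 0.2259] yaw_y 48.71 xax [-0.0011 -0.0024 -1.    ] F [ 0.57  0.5  -2.11] M [-0.023 -0.003 -0.029] gap 0.261
```

step_arm(motion=[{"delta_pos": [0, 0, -0.01], "delta_rot": [0, 0, 0]}, {"delta_pos": [0, 0, -0.02], "delta_rot": [0, 0, 0]}, {"delta_pos": [0, 0, -0.03], "delta_rot": [0, 0, 0]}, {"delta_pos": [0, 0, -0.04], "delta_rot": [0, 0, 0]}, {"delta_pos": [0, 0, -0.05], "delta_rot": [0, 0, 0]}, {"delta_pos": [0, 0, -0.06], "delta_rot": [0, 0, 0]}, {"delta_pos": [0, 0, -0.07], "delta_rot": [0, 0, 0]}, {"delta_pos": [0, 0, -0.08], "delta_rot": [0, 0, 0]}, {"delta_pos": [0, 0, -0.09], "delta_rot": [0, 0, 0]}, {"delta_pos": [0, 0, -0.1], "delta_rot": [0, 0, 0]}])

```text
t: 13.7
tcp_pos: [0.5598, 0.1631, 0.2108]
tcp_rot: [[-0.001, 0.66, 0.751], [-0.002, 0.751, -0.66], [-1.0, -0.003, 0.001]]
wrist_force: [-0.6, -0.4, -2.0]
finger_gap: 0.264
```

```bash
python3 -c "
from look import *
st()"
```

```text
t 13.7 tcp [0.5598 0.1631 0.2108] yaw_y 48.72 xax [-0.0011 -0.0024 -1.    ] F [-0.57 -0.43 -1.96] M [ 0.005  0.013 -0.035] gap 0.264
```

step_arm(motion=[{"delta_pos": [0, 0, -0.005], "delta_rot": [0, 0, 0]}, {"delta_pos": [0, 0, -0.01], "delta_rot": [0, 0, 0]}, {"delta_pos": [0, 0, -0.015], "delta_rot": [0, 0, 0]}, {"delta_pos": [0, 0, -0.02], "delta_rot": [0, 0, 0]}, {"delta_pos": [0, 0, -0.025], "delta_rot": [0, 0, 0]}, {"delta_pos": [0, 0, -0.03], "delta_rot": [0, 0, 0]}, {"delta_pos": [0, 0, -0.035], "delta_rot": [0, 0, 0]}, {"delta_pos": [0, 0, -0.04], "delta_rot": [0, 0, 0]}, {"delta_pos": [0, 0, -0.045], "delta_rot": [0, 0, 0]}, {"delta_pos": [0, 0, -0.05], "delta_rot": [0, 0, 0]}])

```text
t: 14.7
tcp_pos: [0.5598, 0.1631, 0.2033]
tcp_rot: [[-0.001, 0.66, 0.751], [-0.002, 0.751, -0.66], [-1.0, -0.003, 0.001]]
wrist_force: [0.5, 0.1, -1.8]
finger_gap: 0.262
```

step_arm(motion=[{"delta_pos": [0, 0, -0.004], "delta_rot": [0, 0, 0]}, {"delta_pos": [0, 0, -0.008], "delta_rot": [0, 0, 0]}, {"delta_pos": [0, 0, -0.012], "delta_rot": [0, 0, 0]}, {"delta_pos": [0, 0, -0.016], "delta_rot": [0, 0, 0]}, {"delta_pos": [0, 0, -0.02], "delta_rot": [0, 0, 0]}, {"delta_pos": [0, 0, -0.024], "delta_rot": [0, 0, 0]}, {"delta_pos": [0, 0, -0.028], "delta_rot": [0, 0, 0]}, {"delta_pos": [0, 0, -0.032], "delta_rot": [0, 0, 0]}, {"delta_pos": [0, 0, -0.036], "delta_rot": [0, 0, 0]}, {"delta_pos": [0, 0, -0.04], "delta_rot": [0, 0, 0]}])

```text
t: 15.7
tcp_pos: [0.5609, 0.1632, 0.1993]
tcp_rot: [[0.002, 0.66, 0.751], [-0.002, 0.751, -0.66], [-1.0, -0.0, 0.003]]
wrist_force: [-1.4, -0.3, 9.7]
finger_gap: 0.265
```

```bash
python3 -c "
from look import *
st()"
```

```text
t 15.7 tcp [0.5609 0.1632 0.1993] yaw_y 48.71 xax [ 0.0024 -0.0022 -1.    ] F [-1.43 -0.3   9.66] M [-0.192  0.506  0.001] gap 0.265
```

step_arm(motion=[{"delta_pos": [-0.006, 0, -0.008], "delta_rot": [0, 0, 0]}, {"delta_pos": [-0.006, 0, -0.012], "delta_rot": [0, 0, 0]}, {"delta_pos": [-0.006, 0, -0.016], "delta_rot": [0, 0, 0]}, {"delta_pos": [-0.006, 0, -0.02], "delta_rot": [0, 0, 0]}, {"delta_pos": [-0.006, 0, -0.024], "delta_rot": [0, 0, 0]}, {"delta_pos": [-0.006, 0, -0.028], "delta_rot": [0, 0, 0]}, {"delta_pos": [-0.006, 0, -0.031], "delta_rot": [0, 0, 0]}, {"delta_pos": [-0.006, 0, -0.034], "delta_rot": [0, 0, 0]}, {"delta_pos": [-0.006, 0, -0.037], "delta_rot": [0, 0, 0]}, {"delta_pos": [-0.006, 0, -0.04], "delta_rot": [0, 0, 0]}])

```text
t: 16.7
tcp_pos: [0.5608, 0.1632, 0.1951]
tcp_rot: [[0.005, 0.66, 0.751], [-0.002, 0.751, -0.66], [-1.0, 0.002, 0.005]]
wrist_force: [-2.0, -1.1, 9.5]
finger_gap: 0.269
```

```bash
python3 -c "
from look import *
st()"
```

```text
t 16.7 tcp [0.5608 0.1632 0.1951] yaw_y 48.71 xax [ 0.0052 -0.0021 -1.    ] F [-1.95 -1.11  9.47] M [-0.242  0.593  0.002] gap 0.269
```

step_arm(motion=[{"delta_pos": [-0.008, 0, -0.01], "delta_rot": [0, 0.002, 0]}, {"delta_pos": [-0.008, 0, -0.014], "delta_rot": [0, 0.002, 0]}, {"delta_pos": [-0.008, 0, -0.018], "delta_rot": [0, 0.002, 0]}, {"delta_pos": [-0.008, 0, -0.022], "delta_rot": [0, 0.002, 0]}, {"delta_pos": [-0.008, 0, -0.026], "delta_rot": [0, 0.002, 0]}, {"delta_pos": [-0.008, 0, -0.03], "delta_rot": [0, 0.002, 0]}, {"delta_pos": [-0.008, 0, -0.034], "delta_rot": [0, 0.002, 0]}, {"delta_pos": [-0.008, 0, -0.038], "delta_rot": [0, 0.002, 0]}, {"delta_pos": [-0.008, 0, -0.042], "delta_rot": [0, 0.002, 0]}, {"delta_pos": [-0.008, 0, -0.046], "delta_rot": [0, 0.002, 0]}])

```text
t: 17.7
tcp_pos: [0.5596, 0.1633, 0.1882]
tcp_rot: [[-0.001, 0.66, 0.751], [-0.002, 0.751, -0.66], [-1.0, -0.002, 0.001]]
wrist_force: [-0.4, -0.0, -2.2]
finger_gap: 0.264
```

```bash
python3 -c "
from look import *
st()"
```

```text
t 17.7 tcp [0.5596 0.1633 0.1882] yaw_y 48.71 xax [-8.0e-04 -1.9e-03 -1.0e+00] F [-0.4  -0.03 -2.15] M [ 0.02   0.021 -0.017] gap 0.264
```

The force dropped from 9.5 N back to the hanging weight, so the bush has probably fallen free. I'll confirm it by sight.

```bash
python3 -c "
from look import *
look('scene','s8')
a=cv2.imread('pics/s8.png');cv2.imwrite('pics/c8.png',cv2.convertScaleAbs(cv2.resize(a[150:260,310:430],None,fx=5,fy=5,interpolation=cv2.INTER_CUBIC),alpha=1.5))"
```

```text
(no output)
```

View pics/c8.png

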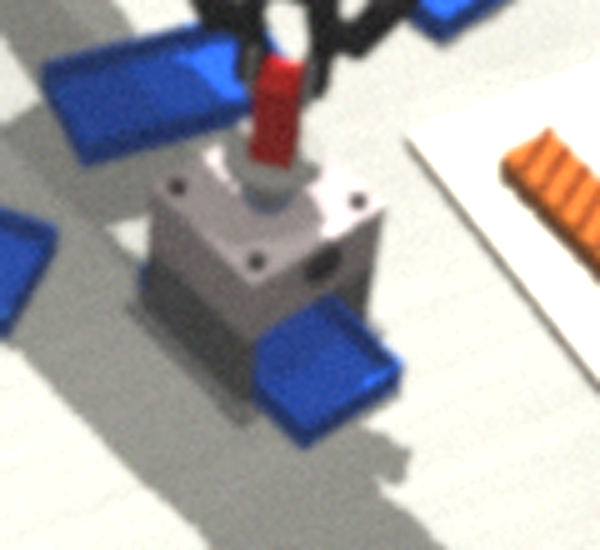

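step_arm(motion=[{"delta_pos": [0, 0, -0.005], "delta_rot": [0, 0, 0]}, {"delta_pos": [0, 0, -0.01], "delta_rot": [0, 0, 0]}, {"delta_pos": [0, 0, -0.015], "delta_rot": [0, 0, 0]}, {"delta_pos": [0, 0, -0.02], "delta_rot": [0, 0, 0]}, {"delta_pos": [0, 0, -0.025], "delta_rot": [0, 0, 0]}, {"delta_pos": [0, 0, -0.03], "delta_rot": [0, 0, 0]}, {"delta_pos": [0, 0, -0.035], "delta_rot": [0, 0, 0]}, {"delta_pos": [0, 0, -0.04], "delta_rot": [0, 0, 0]}, {"delta_pos": [0, 0, -0.045], "delta_rot": [0, 0, 0]}, {"delta_pos": [0, 0, -0.05], "delta_rot": [0, 0, 0]}])

```text
t: 18.75
tcp_pos: [0.5593, 0.1632, 0.1801]
tcp_rot: [[-0.002, 0.66, 0.751], [-0.002, 0.751, -0.66], [-1.0, -0.003, -0.0]]
wrist_force: [-0.7, 0.1, -1.4]
finger_gap: 0.265
```

```bash
python3 -c "
from look import *
st()"
```

```text
t 18.75 tcp [0.5593 0.1632 0.1801] yaw_y 48.71 xax [-0.0018 -0.002  -1.    ] F [-0.7   0.14 -1.44] M [ 0.047 -0.02   0.034] gap 0.265
```

step_arm(motion=[{"delta_pos": [0, 0, 0.06], "delta_rot": [0, 0, 0]}, {"delta_pos": [0, 0, 0.12], "delta_rot": [0, 0, 0]}, {"delta_pos": [0, 0, 0.2], "delta_rot": [0, 0, 0]}, {"delta_pos": [0, 0, 0.28], "delta_rot": [0, 0, 0]}, {"delta_pos": [0, 0, 0.36], "delta_rot": [0, 0, 0]}, {"delta_pos": [0, 0, 0.44], "delta_rot": [0, 0, 0]}, {"delta_pos": [0, 0, 0.52], "delta_rot": [0, 0, 0]}, {"delta_pos": [0, 0, 0.6], "delta_rot": [0, 0, 0]}, {"delta_pos": [0, 0, 0.67], "delta_rot": [0, 0, 0]}, {"delta_pos": [0, 0, 0.67], "delta_rot": [0, 0, 0]}])

```text
t: 19.75
tcp_pos: [0.5602, 0.1634, 0.2825]
tcp_rot: [[0.001, 0.66, 0.751], [-0.002, 0.751, -0.66], [-1.0, -0.001, 0.002]]
wrist_force: [0.4, -0.0, -2.1]
finger_gap: 0.261
```

```bash
python3 -c "
from look import *
st()"
```

```text
t 19.75 tcp [0.5602 0.1634 0.2825] yaw_y 48.72 xax [ 0.0011 -0.0016 -1.    ] F [ 0.37 -0.03 -2.13] M [-0.017  0.004  0.027] gap 0.261
```

step_arm(motion=[{"delta_pos": [-0.02, -0.1, 0], "delta_rot": [0, 0, -0.047]}, {"delta_pos": [-0.04, -0.2, 0], "delta_rot": [0, 0, -0.094]}, {"delta_pos": [-0.06, -0.3, 0], "delta_rot": [0, 0, -0.141]}, {"delta_pos": [-0.08, -0.4, 0], "delta_rot": [0, 0, -0.188]}, {"delta_pos": [-0.1, -0.5, 0], "delta_rot": [0, 0, -0.235]}, {"delta_pos": [-0.12, -0.6, 0], "delta_rot": [0, 0, -0.282]}, {"delta_pos": [-0.13, -0.7, 0], "delta_rot": [0, 0, -0.329]}, {"delta_pos": [-0.13, -0.8, 0], "delta_rot": [0, 0, -0.376]}, {"delta_pos": [-0.13, -0.9, 0], "delta_rot": [0, 0, -0.423]}, {"delta_pos": [-0.13, -1, 0], "delta_rot": [0, 0, -0.441]}])

```text
t: 20.75
tcp_pos: [0.5404, 0.0127, 0.282]
tcp_rot: [[-0.002, 0.859, -0.512], [-0.001, -0.512, -0.859], [-1.0, -0.001, 0.002]]
wrist_force: [-0.2, 0.3, -2.9]
finger_gap: 0.268
```

step_arm(motion=[{"delta_pos": [0, -0.1, 0], "delta_rot": [0, 0, -0.047]}, {"delta_pos": [0, -0.2, 0], "delta_rot": [0, 0, -0.094]}, {"delta_pos": [0, -0.3, 0], "delta_rot": [0, 0, -0.141]}, {"delta_pos": [0, -0.4, 0], "delta_rot": [0, 0, -0.188]}, {"delta_pos": [0, -0.5, 0], "delta_rot": [0, 0, -0.235]}, {"delta_pos": [0, -0.6, 0], "delta_rot": [0, 0, -0.282]}, {"delta_pos": [0, -0.7, 0], "delta_rot": [0, 0, -0.329]}, {"delta_pos": [0, -0.8, 0], "delta_rot": [0, 0, -0.376]}, {"delta_pos": [0, -0.9, 0], "delta_rot": [0, 0, -0.423]}, {"delta_pos": [0, -1, 0], "delta_rot": [0, 0, -0.441]}])

```text
t: 21.75
tcp_pos: [0.5401, -0.1381, 0.2816]
tcp_rot: [[-0.002, -0.348, -0.938], [0.002, -0.938, 0.348], [-1.0, -0.001, 0.003]]
wrist_force: [-0.1, -0.0, -2.3]
finger_gap: 0.264
```

```bash
python3 -c "
from look import *
st()"
```

```text
t 21.75 tcp [ 0.5401 -0.1381  0.2816] yaw_y -110.34 xax [-0.0023  0.0023 -1.    ] F [-0.12 -0.01 -2.29] M [0.026 0.006 0.015] gap 0.264
```

step_arm(motion=[{"delta_pos": [-0.007, -0.109, 0], "delta_rot": [0, 0, 0]}, {"delta_pos": [-0.007, -0.109, 0], "delta_rot": [0, 0, 0]}, {"delta_pos": [-0.007, -0.109, -0.1], "delta_rot": [0, 0, 0]}, {"delta_pos": [-0.007, -0.109, -0.2], "delta_rot": [0, 0, 0]}, {"delta_pos": [-0.007, -0.109, -0.3], "delta_rot": [0, 0, 0]}, {"delta_pos": [-0.007, -0.109, -0.38], "delta_rot": [0, 0, 0]}, {"delta_pos": [-0.007, -0.109, -0.4], "delta_rot": [0, 0, 0]}, {"delta_pos": [-0.007, -0.109, -0.42], "delta_rot": [0, 0, 0]}, {"delta_pos": [-0.007, -0.109, -0.44], "delta_rot": [0, 0, 0]}, {"delta_pos": [-0.007, -0.109, -0.46], "delta_rot": [0, 0, 0]}])

```text
t: 22.75
tcp_pos: [0.5395, -0.1546, 0.213]
tcp_rot: [[-0.001, -0.347, -0.938], [0.002, -0.938, 0.347], [-1.0, -0.001, 0.002]]
wrist_force: [0.2, 0.2, -1.7]
finger_gap: 0.264
```

```bash
python3 rc.py 9
```

```text
t 22.8 tcp [ 0.5392 -0.1545  0.2124] yaw_y -110.32 xax [-0.002   0.0022 -1.    ] F [ 0.39  0.56 -2.32] M [ 0.001  0.058 -0.005] gap 0.268
tcp crop [375.7 203.4] foot [402.1 345.4] o [173 159]
o [233.48607803 202.97261263] axis top [328.6 122.7] foot [400. 500.] bore [2593.2 -292.4]
```

View pics/c_s9.png

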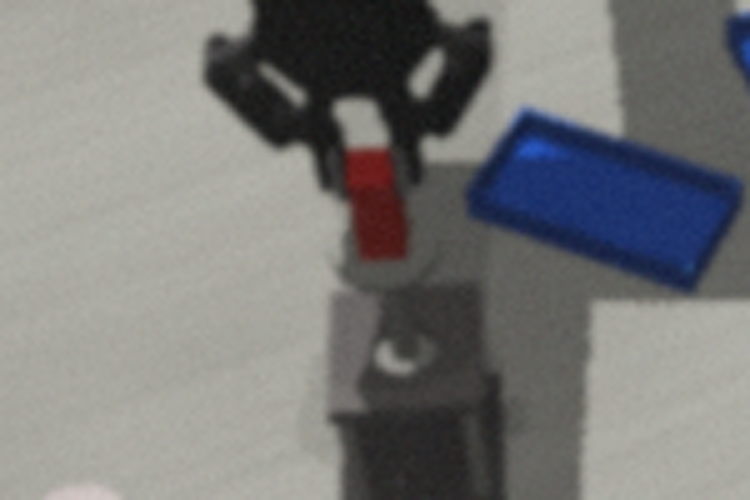

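The foot at (403,350) sits inside the stand hole at (405,352), with no contact force. I'll lower it.

step_arm(motion=[{"delta_pos": [0, 0, -0.03], "delta_rot": [0, 0, 0]}, {"delta_pos": [0, 0, -0.07], "delta_rot": [0, 0, 0]}, {"delta_pos": [0, 0, -0.14], "delta_rot": [0, 0, 0]}, {"delta_pos": [0, 0, -0.21], "delta_rot": [0, 0, 0]}, {"delta_pos": [0, 0, -0.28], "delta_rot": [0, 0, 0]}, {"delta_pos": [0, 0, -0.35], "delta_rot": [0, 0, 0]}, {"delta_pos": [0, 0, -0.42], "delta_rot": [0, 0, 0]}, {"delta_pos": [0, 0, -0.48], "delta_rot": [0, 0, 0]}, {"delta_pos": [0, 0, -0.52], "delta_rot": [0, 0, 0]}, {"delta_pos": [0, 0, -0.53], "delta_rot": [0, 0, 0]}])

```text
t: 23.8
tcp_pos: [0.5386, -0.1542, 0.1321]
tcp_rot: [[-0.003, -0.347, -0.938], [0.003, -0.938, 0.347], [-1.0, -0.001, 0.004]]
wrist_force: [-2.0, 0.5, 2.7]
finger_gap: 0.26
```

```bash
python3 -c "
from look import *
st()"
```

```text
t 23.8 tcp [ 0.5386 -0.1542  0.1321] yaw_y -110.32 xax [-0.0034  0.0027 -1.    ] F [-2.05  0.53  2.66] M [ 0.188  0.373 -0.002] gap 0.26
```

Fz changed from −2.3 to +2.7 N, so the collar is on the plate. Opening the hand now.

step_arm(motion=[{"delta_pos": [0, 0, 0], "delta_rot": [0, 0, 0]}, {"delta_pos": [0, 0, 0], "delta_rot": [0, 0, 0]}, {"delta_pos": [0, 0, 0], "delta_rot": [0, 0, 0]}, {"delta_pos": [0, 0, 0], "delta_rot": [0, 0, 0]}, {"delta_pos": [0, 0, 0], "delta_rot": [0, 0, 0]}, {"delta_pos": [0, 0, 0], "delta_rot": [0, 0, 0]}, {"delta_pos": [0, 0, 0], "delta_rot": [0, 0, 0]}, {"delta_pos": [0, 0, 0], "delta_rot": [0, 0, 0]}, {"delta_pos": [0, 0, 0], "delta_rot": [0, 0, 0]}, {"delta_pos": [0, 0, 0], "delta_rot": [0, 0, 0]}], hand=-1)

```text
t: 24.8
tcp_pos: [0.5387, -0.1542, 0.1321]
tcp_rot: [[-0.003, -0.347, -0.938], [0.003, -0.938, 0.347], [-1.0, -0.001, 0.004]]
wrist_force: [0.3, -0.7, 0.1]
finger_gap: 1.002
```

step_arm(motion=[{"delta_pos": [0, 0, 0.1], "delta_rot": [0, 0, 0]}, {"delta_pos": [0, 0, 0.2], "delta_rot": [0, 0, 0]}, {"delta_pos": [0, 0, 0.3], "delta_rot": [0, 0, 0]}, {"delta_pos": [0, 0, 0.45], "delta_rot": [0, 0, 0]}, {"delta_pos": [0, 0, 0.6], "delta_rot": [0, 0, 0]}, {"delta_pos": [0, 0, 0.75], "delta_rot": [0, 0, 0]}, {"delta_pos": [0, 0, 0.9], "delta_rot": [0, 0, 0]}, {"delta_pos": [0, 0, 1], "delta_rot": [0, 0, 0]}, {"delta_pos": [0, 0, 1], "delta_rot": [0, 0, 0]}, {"delta_pos": [0, 0, 1], "delta_rot": [0, 0, 0]}])

```text
t: 25.8
tcp_pos: [0.5386, -0.1542, 0.2817]
tcp_rot: [[-0.003, -0.347, -0.938], [0.003, -0.938, 0.347], [-1.0, -0.001, 0.004]]
wrist_force: [-0.1, -1.0, -0.1]
finger_gap: 0.999
```

```bash
python3 -c "
from look import *
st();look('scene','s10');w=look('wrist','w10')
from h import *
a=cv2.imread('pics/s10.png');cv2.imwrite('pics/c10.png',cv2.resize(a[150:270,230:400],None,fx=4.6,fy=4.6,interpolation=cv2.INTER_CUBIC))"
```

```text
t 25.8 tcp [ 0.5386 -0.1542  0.2817] yaw_y -110.33 xax [-0.0033  0.0028 -1.    ] F [-0.11 -1.   -0.11] M [ 0.004 -0.026 -0.036] gap 0.999
```

View pics/c10.png

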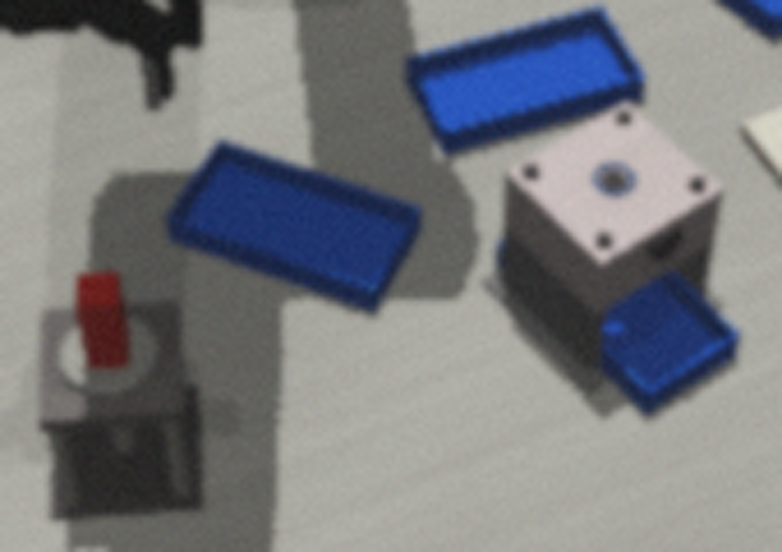

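View pics/w10.png

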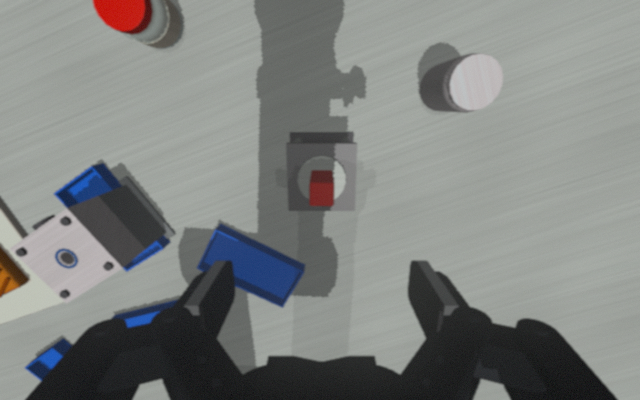

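The rod is upright, its collar centred on the plate (wrist view (321,180)), and the hand is clear. I'll use the spare time to check the bush itself, starting with the top camera, then from the front of the block.

```bash
python3 -c "
from look import *
look('top','t10')
a=cv2.imread('pics/top0.png');b=cv2.imread('pics/t10.png');r=lambda a:cv2.resize(a[160:222,250:310],None,fx=6,fy=6,interpolation=cv2.INTER_CUBIC)
cv2.imwrite('pics/ct.png',cv2.convertScaleAbs(np.hstack([r(a),r(b)]),alpha=1.3))"
```

```text
(no output)
```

View pics/ct.png

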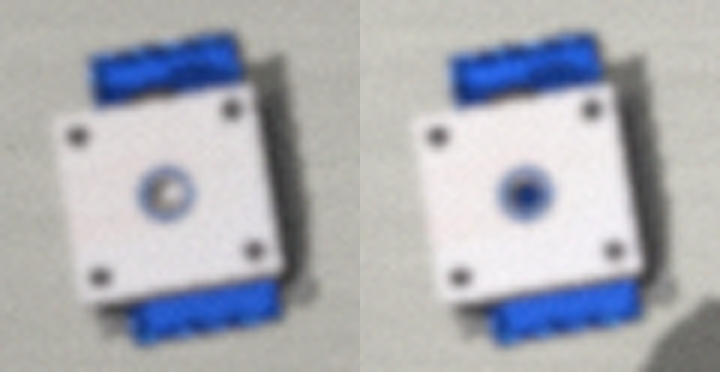

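View pics/t10.png

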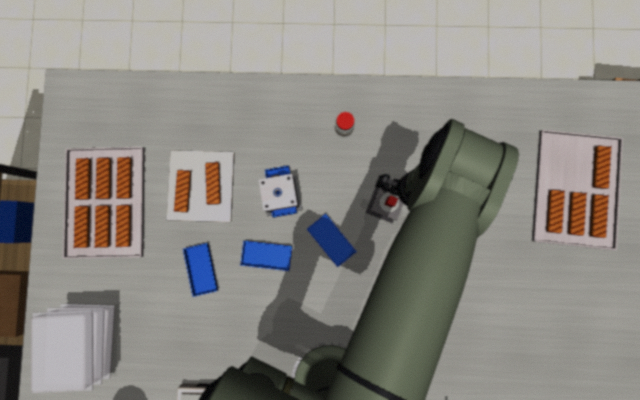

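Through the bore, the top view used to show white and now shows blue tray floor at about (278,191). No bush is visible outside the tray, and the bystanders haven't moved. Handing in.

```bash
python3 -c "
from station import job_done
print(job_done())"
```

```text
the job is handed in; nothing more can be done
None
```

I pressed the bush out of the block, hung the rod back in its stand, let go and handed the job in at about 26 s of the 72 s.

- **Pressing:** The foot went into the bore with no measurable contact force. The bush slid at about 12 N; the force then dropped to zero with the foot about 71 mm above the bench, and 8 mm more of travel was free.
- **Rod:** I drew it straight out and put it back in the stand, and felt the collar touch the plate lightly (about 5 N). The last scene and wrist pictures show it upright and centred, with the open gripper about 15 cm above it.
- **Bush:** The top camera showed white in the bore at the start and blue tray floor at the end, so it has left the bore. I did not see it lying in the tray, because the block hides that part. I take it to be there because nothing shows in the visible ends of the tray or on the bench around it.
- **Bystanders:** The pastries, jar and flour can looked unmoved in the last pictures, though the arm hid the flour can in the final top view.
- **Disagreement:** The shaft's offset from the gripper centre came out at about 3 mm in the images, against the stated 5 mm. I put that down to the handle sitting slightly off-centre in the grip, and the foot still went in at the first try.

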